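# Put the slicer inserts away in their tray

## Robot

A 6-joint arm with a two-finger parallel gripper is mounted at the origin on a cart in front of the work surface, level with it; the furniture and walls round the work are solid. World frame = base frame: x ahead of the robot, y to its left, z up, the work surface at z = 0. Lengths are in m, angles in rad, forces in N, time in s.
With the tool pointing down it reaches from about 0.35 to 0.925 m from the base axis. Payload 6.4 kg.
Tool frame: the origin (TCP) lies on the centre line of the jaws, within the pads' length; the fingertips stand 17 mm ahead of it and the grasp point (between the pads) lies 2 mm behind it; z points along the fingers, y is the line along which they close (so a half turn about z gives the same grasp; the last joint's range is limited). The gripper opens to 85 mm and grips with 20 to 120 N. Pads are 22 mm wide; open, the fingers measure 114 mm over their backs; the gripper's body (76 mm by 85 mm) begins 54 mm behind the grasp point. The pads swing forward as they close: fully open they stand 13 mm farther back than shut.
Start: joints at [1.083, 0.245, 1.558, -0, 1.339, -0.174], TCP at [0.201, 0.618, 0.248] pointing down, gripper open.
Joint ranges: [-3.13, 3.13], [-1.02, 2.26], [0.13, 2.54], [-0.95, 4.09], [0.21, 2.88], [-2.74, 2.74]. Speed limits (rad/s): [2.57, 2.57, 3.14, 3.14, 3.14, 3.14].

## Interface

Orientations are given as [roll, pitch, yaw] about the fixed x, y, z axes, in that order (R = Rz(yaw) Ry(pitch) Rx(roll)).
In Python, from workcell import manip, read_camera, workorder gives the robot as it stands. The module is installed in compiled form; this text tells all that it offers.
- The arm moves only by the tool servo_tool, never from a script. Its argument "deltas" is a list that holds one entry, the list of rows, each a list of 7 numbers: the shift along the tool's x, y, z in units of 0.04 m (1.0 is 0.04 m), then the turn, a rotation vector about the tool's x, y, z in units of 0.08 rad (1.0 is 0.08 rad), then the opening, from 0 (shut) to 1 (fully open). A call has 1 to 12 rows; each row shifts and turns the commanded pose from where the row before left it, along the tool's axes as they then stand; what a row does not reach is not made up. A row lasts 1/12 s, in which the tool goes at most 41.7 mm and 7.16 degrees, less where a joint would pass 70% of its speed; a pose out of reach is approached as far as the arm can. A call with a number of a shift or a turn outside -1 to 1 is refused whole. A call with a gripper value outside its range is refused whole. The fingers move at their own pace and stop on an object; the grip force is fixed at half the most. Time passes only in rows, so rows that do not move let the fingers close. It gives the time, the measured TCP pose, the force, the opening and the grip force at its end, in the units of the state.
- manip.observe(): the state, without advancing time (a new reading comes with each control period).
- read_camera(name): name is "scene" or "side" or "wrist"; returns a dict with "img" (400x640x3 uint8, red, green, blue), "camera_matrix" (3x3 intrinsics, pixels), "origin" and "orientation" of the camera in the world; the wrist camera has in their place "mount" (4x4, takes a point from camera to tool coordinates, whose origin is the TCP and whose axes are the flange's). Camera axes: x right, y up, looking along -z (the intrinsics and any distortion apply to the point x, -y, -z); pixel columns grow to the right and rows downward; lengths in m; the calibration is good to about 2 mm. A picture is of the moment at which its call begins: read the wrist's pose just before it. There is no depth.
- workorder.finish_job(): hands the job in; it is judged then, once.
The state is a dict: "time": time; "qpos": joint angles; "qd": joint speeds; "joint_torque": joint torques, N m; "position": TCP position; "tcp_rot": TCP orientation; "wrist_force": force on the tool from outside, world axes, zero at the start; "ft_torque": the same for the moment, N m; "opening": finger opening in m; "gripper_force": force on a finger pad.
Only numpy, scipy, OpenCV 4.12 (cv2) and the standard library are available. Lean on these libraries where they do the work, as an engineer would, in place of code of your own. Each camera call takes 0.05 s, during which the arm holds its last target. There are 200 camera calls.

## Task

The two vegetable slicer inserts have dried on the sloping wire stand: put each away in the tray compartment of its own width, tongue tucked under the lip, lying flat and pressed down at the other end until its sprung catch has snapped back over it. The compartments are clamped a little forward or back, so feel for the lip rather than forcing anything against the tray, and leave the other things on the table where they are.

Things in the scene. Friction and masses are not known exactly. Their poses are not given: they have to be found in the camera images.
- wide_insert: wide slicer insert: white plastic plate 120 (x) x 76 (y) x 5 mm, with two slanting steel slicing blades; 90 g, +-30 %. Origin under the middle of the plate, z up out of its face, tongue at -x, finger bar across the middle. At the start it lies face up on the sloping stand, tongue end lowest and towards the robot; which insert lies left or right varies
- narrow_insert: narrow slicer insert: white plastic plate 120 (x) x 54 (y) x 5 mm, with steel grating teeth; 90 g, +-30 %. Origin under the middle of the plate, z up out of its face, tongue at -x, finger bar across the middle. At the start it lies face up on the sloping stand, tongue end lowest and towards the robot; which insert lies left or right varies
- wide_insert_bar (a point): middle of the top of the wide insert's finger bar, 28 mm above the underside. The bar is 12 (x) x 44 (y) mm and stands 23 mm out of the plate's face, square to it: grip it with the fingers closing along the insert's x
- wide_insert_tongue (a point): middle of the lower edge of the wide insert's tongue tip (x = -69, z = 0 mm in the insert's frame). The tongue is 38 wide, 3.5 thick, flush with the underside, and sticks out 9 mm from the plate. With its tip on the compartment floor it slides under the lip at tilts up to 25 degrees
- narrow_insert_bar (a point): middle of the top of the narrow insert's finger bar, 28 mm above the underside. The bar is 12 (x) x 44 (y) mm and stands 23 mm out of the plate's face, square to it: grip it with the fingers closing along the insert's x
- narrow_insert_tongue (a point): middle of the lower edge of the narrow insert's tongue tip (x = -69, z = 0 mm in the insert's frame). The tongue is 38 wide, 3.5 thick, flush with the underside, and sticks out 9 mm from the plate. With its tip on the compartment floor it slides under the lip at tilts up to 25 degrees
- tray: grey plastic storage tray, fixed, frame 196 (x) x 168 (y) x 14 mm with two cassettes side by side, lips at -x (towards the robot), catches at +x. Origin on the table under its middle, z up. Each cassette is one compartment, clamped firmly on the rails anywhere within 8 mm either way along x of its mid place: no pose reports where, find it by touch or by eye
- wide_seat (a point): point of the tray's frame (y = 34, z = 10 mm) at floor height in the middle of the wider compartment, 80 mm between its side walls, if its cassette were clamped at mid place: the wide insert's origin lies there when home, but up to 9.5 mm off along x with the cassette. Axes as the tray's
- narrow_seat (a point): point of the tray's frame (y = -45, z = 10 mm) at floor height in the middle of the narrower compartment, 58 mm between its side walls, if its cassette were clamped at mid place: the narrow insert's origin lies there when home, but up to 9.5 mm off along x with the cassette. Axes as the tray's
- lips (a point): middle of the tray's -x end at floor height, 61.5 mm to -x of the seats: the lip edges at mid place. In each cassette: slot 46 mm wide, 13.5 mm deep to -x, under the lip (underside 8, top 12 mm over the floor); cheeks beside it stop the plate at the lip's edge; side walls 9 mm high; +x wall 12 mm high 123 mm from the lip's edge. Too short to lower an insert flat: tongue first
- catch_wide (a joint): sprung steel catch, 22 mm wide, mid +x end of the wide compartment; metres: 0 = out over the plate, positive = pushed back to +x (to 0.009). In its cassette: nose at x = 56 mm, underside 6.5 mm over the floor; bevel above rises outwards to x = 62 at 18 mm. Pressing the plate's end down (about 6 N there, 12 N at the bar; 250 N/m, 1.8 N preload) drives it back till it snaps over
- catch_narrow (a joint): sprung steel catch, 22 mm wide, mid +x end of the narrow compartment; metres: 0 = out over the plate, positive = pushed back to +x (to 0.009). In its cassette: nose at x = 56 mm, underside 6.5 mm over the floor; bevel above rises outwards to x = 62 at 18 mm. Pressing the plate's end down (about 6 N there, 12 N at the bar; 250 N/m, 1.8 N preload) drives it back till it snaps over
- stand: steel wire draining stand over a white drip pan 160 (x) x 232 (y) mm, fixed; its wires slope up towards +x at 32 degrees (0.56 rad), a foot ledge at the low -x end holds the tongue tips (it stands 10 mm above the plates' undersides there), highest point 97 mm. The inserts lie on it side by side at y = +52 and -52 mm. Origin on the table under its middle
- tin: food tin, 75 mm across, 58 high, bystander; origin under its middle
- onion: red onion, 67 mm, bystander; origin at its underside
- ginger_a: piece of dried ginger, 48 x 21 x 14 mm, bystander; origin at its underside
- mushroom: brown mushroom, 37 mm, bystander; origin at its underside
- dropper_bottle: small brown bottle with a dropper cap, 33 mm across, 102 high, bystander; origin at its underside
Not all that is in view belongs to the job. Leave any turquoise look-alike of the narrow_insert alone.

How it is judged:
At the end, for the whole second after the job is handed in: Each insert lies at rest in the compartment of its own width, within 4 mm of its seat along y and 12 mm along x (cassettes vary), underside within 2.5 mm of the floor, flat within 2 and straight within 3.4 degrees, which puts its tongue under the lip; its catch is out again to within 1.5 mm (x of wide_insert in the frame of wide_seat between -0.012 and 0.012 m and y of wide_insert in the frame of wide_seat between -0.004 and 0.004 m and z of wide_insert in the frame of wide_seat below 0.0025 m and angle between the z axis of each of wide_insert, narrow_insert and the z axis of tray, either way round below 0.035 rad and angle between the x axis of each of wide_insert, narrow_insert and the x axis of tray, either way round below 0.06 rad and value of joint each of catch_wide, catch_narrow below 0.0015 m and linear speed of each of wide_insert, narrow_insert below 0.01 m/s and x of narrow_insert in the frame of narrow_seat between -0.012 and 0.012 m and y of narrow_insert in the frame of narrow_seat between -0.004 and 0.004 m and z of narrow_insert in the frame of narrow_seat below 0.0025 m); the robot touches nothing.
It fails at once if the tray is pushed or struck with more than 60 N (contact force between tray and anything else above 60 N).
It fails at once if the tin, onion, ginger, mushroom or dropper bottle is moved more than 30 mm (distance of any of tin, onion, ginger_a, mushroom, dropper_bottle from where it was at the start of the episode above 0.03 m).
It also fails if it takes over 61 s, if anything falls off the work surface, if the arm or the gripper's body presses on something with over 40 N, if the wrist force passes 120 N, or if a joint passes its speed limit or range.

## Working session

There is one attempt and no reset: what is moved stays moved. The work goes in short steps, Python scripts to look and compute and a tool call to move; the robot and the scene stay as the last step left them, time stands still between calls to the robot, and variables do not carry over. Pictures are saved under pics/ and viewed, at most 11 in all, crops included, and the job is handed in when it is done.

Besides the shell and the picture viewer there is one more tool, called after "Call:" in YAML: its name, and indented under it one key for each argument. servo_tool: Moves the arm, as the interface text tells. Shifts and turns lie within -1 to 1; 1 stands for 0.04 m of shift or 0.08 rad of turn. Its arguments: {"type":"object","properties":{"deltas":{"type":"array","items":{"type":"array","items":{"type":"array","items":{"type":"number"}}}}},"required":["deltas"]}

```bash
mkdir -p pics; cat > h.py <<'E'
import numpy as np, cv2
from scipy.spatial.transform import Rotation as R
from workcell import manip, read_camera, workorder
def cam(name):
    s=manip.observe(); c=read_camera(name)
    if 'mount' in c:
        T=np.eye(4); T[:3,:3]=R.from_euler('xyz',s['tcp_rot']).as_matrix() if len(s['tcp_rot'])==3 else R.from_quat(s['tcp_rot']).as_matrix()
        T[:3,3]=s['position']; M=T@np.array(c['mount'])
        c['o'],c['R']=M[:3,3],M[:3,:3]
    else:
        c['o']=np.array(c['origin']); o=np.array(c['orientation'])
        c['R']=o if o.shape==(3,3) else R.from_euler('xyz',o).as_matrix()
    c['K']=np.array(c['camera_matrix']); return c
def ray(c,p):
    d=np.linalg.inv(c['K'])@[p[0],p[1],1]; d=c['R']@[d[0],-d[1],-d[2]]; return d/np.linalg.norm(d)
def onz(c,p,z):
    d=ray(c,p); return c['o']+d*(z-c['o'][2])/d[2]
def tri(c1,p1,c2,p2):
    d1,d2=ray(c1,p1),ray(c2,p2)
    A=np.stack([d1,-d2],1); t=np.linalg.lstsq(A,c2['o']-c1['o'],rcond=None)[0]
    a,b=c1['o']+t[0]*d1,c2['o']+t[1]*d2; return (a+b)/2,np.linalg.norm(a-b)
def proj(c,P):
    q=c['R'].T@(np.array(P)-c['o']); u=c['K']@[q[0],-q[1],-q[2]]; return u[:2]/u[2]
E
python3 - <<'E'
from h import *
import pickle
print(manip.observe())
for n in ['scene','side','wrist']:
    c=cam(n); print(n,c.keys(),c['o'],c['R'].round(2).tolist(),c['K'][0,0],c.get('distortion'))
    cv2.imwrite(f'pics/{n}0.png',c['img'][...,::-1]); pickle.dump(c,open(n+'0.pkl','wb'))
    globals()[n]=c['img']
cv2.imwrite('pics/all.png',cv2.resize(np.vstack([scene,side])[...,::-1],(480,600)))
E
```

```text
{'time': 0.0, 'qpos': array([ 1.08284961e+00,  2.45799390e-01,  1.55901162e+00,  1.05128410e-05,
        1.33871290e+00, -1.74093528e-01]), 'qd': array([ 1.40631217e-03, -9.78066526e-04, -6.57014478e-04, -6.60123605e-05,
       -1.78431558e-04,  2.58989030e-04]), 'joint_torque': array([-9.43829473e-04, -4.29519367e+01, -3.26129293e+01, -2.36065089e-04,
        5.47985168e-03,  8.83444102e-06]), 'position': array([0.20040942, 0.61778022, 0.24719098]), 'tcp_rot': array([-3.13969237e+00, -3.44593973e-04,  2.82773671e+00]), 'wrist_force': array([-0.45162844, -0.18918028,  0.00964212]), 'ft_torque': array([-0.01233394,  0.00504964,  0.00319177]), 'gripper_force': 0.0, 'opening': 0.08562911031044455}
scene dict_keys(['img', 'camera_matrix', 'origin', 'orientation', 'o', 'R', 'K']) [-0.26853757 -0.37186878  0.83250642] [[0.62, 0.48, -0.62], [-0.79, 0.39, -0.48], [0.02, 0.78, 0.62]] 442.9723984838684 None
side dict_keys(['img', 'camera_matrix', 'origin', 'orientation', 'o', 'R', 'K']) [ 0.502782   -0.72726477  0.42217778] [[1.0, 0.01, 0.04], [0.04, 0.35, -0.94], [-0.02, 0.94, 0.35]] 364.3131886692106 None
wrist dict_keys(['img', 'camera_matrix', 'mount', 'o', 'R', 'K']) [0.12009177 0.64512877 0.37196869] [[0.31, -0.9, -0.31], [0.95, 0.29, 0.1], [-0.0, -0.33, 0.95]] 339.39079521776563 None
```

View pics/scene0.png

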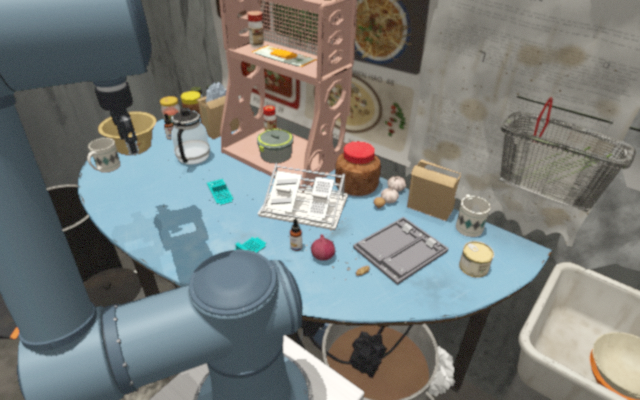

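View pics/side0.png

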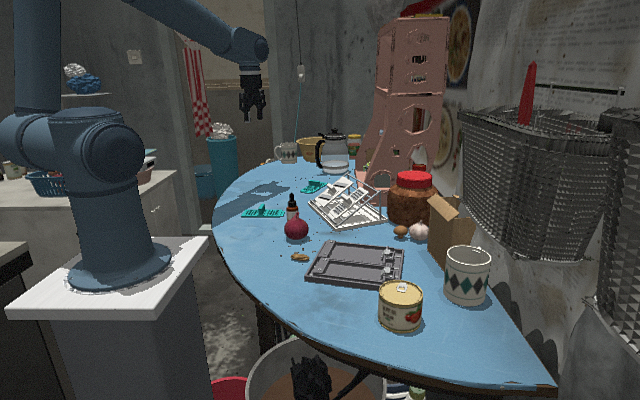

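Scene view: stand with two white inserts at about (305,197), grey tray at (400,249). Turquoise look-alikes lie at (250,243) and (220,190) and will be left alone. I'll confirm in one enlarged crop and get rough positions.

```bash
python3 - <<'E'
from h import *
import pickle
s=pickle.load(open('scene0.pkl','rb')); d=pickle.load(open('side0.pkl','rb'))
a=cv2.resize(s['img'][160:285,245:455],(800,476),interpolation=cv2.INTER_CUBIC)
cv2.imwrite('pics/crop1.png',a[...,::-1])
for n,c,p,z in [('stand',s,(305,197),.05),('tray',s,(401,249),.012),('stand side',d,(347,203),.05),('tray side',d,(356,265),.012),('bottle',s,(295,248),0),('onion',s,(323,258),0),('jar',s,(357,190),0),('shelf',s,(330,172),0)]: print(n,onz(c,p,z).round(3))
# tray corners in the scene: outline
for p in [(355,250),(403,220),(447,247),(396,281)]: print(onz(s,p,.014).round(3))
E
```

```text
stand [0.515 0.304 0.05 ]
tray [ 0.54  -0.01   0.012]
stand side [0.53  0.264 0.05 ]
tray side [ 0.542 -0.023  0.012]
bottle [0.374 0.22  0.   ]
onion [0.392 0.138 0.   ]
jar [0.699 0.243 0.   ]
shelf [0.725 0.372 0.   ]
[0.457 0.082 0.014]
[0.646 0.046 0.014]
[ 0.623 -0.104  0.014]
[ 0.431 -0.06   0.014]
```

View pics/crop1.png

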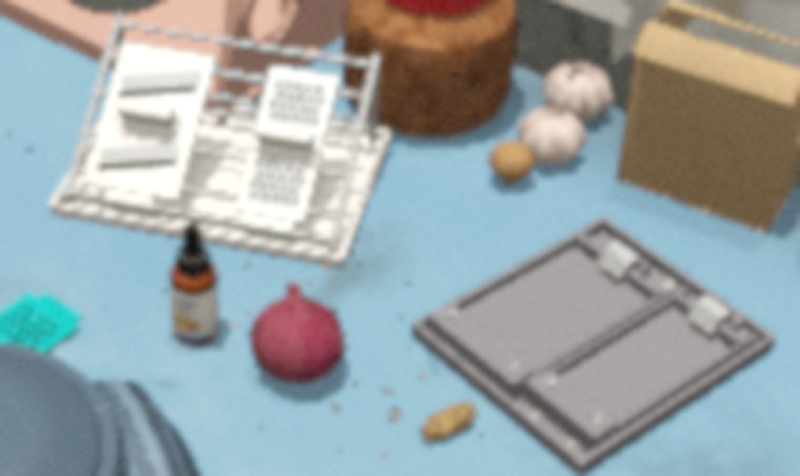

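Crop shows the wide insert (two slanting blades) left at crop (150,120), the narrow one (grating teeth) right at (290,145), both white. The tray's wider compartment is upper left. Next I'll plan a wrist look at the stand.

```bash
cat >> h.py <<'E'
from scipy.linalg import logm
def pose(s=None):
    s=s or manip.observe(); T=np.eye(4); T[:3,:3]=R.from_euler('xyz',s['tcp_rot']).as_matrix(); T[:3,3]=s['position']; return T
def mk(p,yaw,tilt=0):  # tool y along (cos yaw, sin yaw) horizontally, z down, leaned by tilt so z gains +forward
    x=np.array([-np.sin(yaw),np.cos(yaw),0]);f=np.array([np.cos(yaw),np.sin(yaw),0]);u=np.array([0,0,1.])
    z=np.sin(tilt)*f-np.cos(tilt)*u; y=np.cross(z,x); T=np.eye(4); T[:3,:3]=np.stack([x,y,z],1); T[:3,3]=p; return T
def plan(T0,T1):
    L=np.real(logm(np.linalg.inv(T0)@T1)); v=L[:3,3]/.04; w=np.array([L[2,1],L[0,2],L[1,0]])/.08
    n=int(np.ceil(max(np.abs(np.r_[v,w]).max(),np.linalg.norm(v),np.linalg.norm(w)/1.5))); n=max(n,1)
    print('total',np.r_[v,w].round(2).tolist(),'rows',n,'each',(np.r_[v,w]/n).round(3).tolist()); return n
E
python3 - <<'E'
from h import *
import pickle
s=pickle.load(open('scene0.pkl','rb'))
f=lambda x,y:(245+x*210/800,160+y*210/800)
for p in [(52,205),(340,262),(392,130)]: print(onz(s,f(*p),.012).round(3))
plan(pose(),mk([.46,.30,.27],-.1))
E
```

```text
[0.406 0.389 0.012]
[0.492 0.178 0.012]
[0.649 0.243 0.012]
total [-11.03, 1.18, -0.57, -0.02, 0.01, 16.96] rows 17 each [-0.649, 0.069, -0.033, -0.001, 0.001, 0.998]
```

```bash
python3 - <<'E'
from h import *
plan(pose(),mk([.50,.305,.30],.39))
E
```

```text
total [-11.16, -0.67, -1.31, -0.02, 0.0, 10.84] rows 12 each [-0.93, -0.056, -0.11, -0.002, 0.0, 0.903]
```

Call:
servo_tool:
  deltas:
    - [[-0.93,-0.056,-0.11,0,0,0.9,1],[-0.93,-0.056,-0.11,0,0,0.9,1],[-0.93,-0.056,-0.11,0,0,0.9,1],[-0.93,-0.056,-0.11,0,0,0.9,1],[-0.93,-0.056,-0.11,0,0,0.9,1],[-0.93,-0.056,-0.11,0,0,0.9,1],[-0.93,-0.056,-0.11,0,0,0.9,1],[-0.93,-0.056,-0.11,0,0,0.9,1],[-0.93,-0.056,-0.11,0,0,0.9,1],[-0.93,-0.056,-0.11,0,0,0.9,1],[-0.93,-0.056,-0.11,0,0,0.9,1],[-0.93,-0.056,-0.11,0,0,0.9,1]]

```text
time: 1.15
position: [0.5126, 0.3148, 0.3009]
tcp_rot: [-3.141, -0.0, 1.96]
wrist_force: [0.1, -0.3, 0.5]
opening: 0.0856
gripper_force: 0.0
```

Call:
servo_tool:
  deltas:
    - [[0,0,0,0,0,0,1],[0,0,0,0,0,0,1],[0,0,0,0,0,0,1]]

```text
time: 1.4
position: [0.5117, 0.3165, 0.3007]
tcp_rot: [-3.141, -0.0, 1.964]
wrist_force: [-0.5, 1.1, -0.6]
opening: 0.0851
gripper_force: 0.0
```

```bash
python3 - <<'E'
from h import *
import pickle
c=cam('wrist'); print(pose()[:3,3],c['o'])
pickle.dump(c,open('w1.pkl','wb')); cv2.imwrite('pics/w1.png',c['img'][...,::-1])
E
```

```text
[0.51135692 0.31707406 0.30064464] [0.47930089 0.39551601 0.42541982]
```

View pics/w1.png

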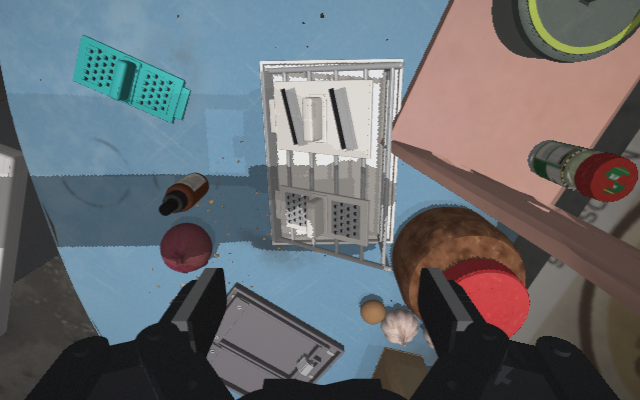

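Wrist view: wide insert with two blades around (323,118), bar at (312,118); narrow insert around (323,217), bar at (317,215); turquoise look-alike at (130,80) and bottle/onion clear to the left. Second wrist view for triangulation next.

Call:
servo_tool:
  deltas:
    - [[-0.4,-0.8,0,0,0,0,1],[-0.4,-0.8,0,0,0,0,1],[-0.4,-0.8,0,0,0,0,1],[0,0,0,0,0,0,1],[0,0,0,0,0,0,1],[0,0,0,0,0,0,1]]

```text
time: 1.95
position: [0.4416, 0.2364, 0.3014]
tcp_rot: [3.141, -0.0, 1.965]
wrist_force: [-1.0, -0.1, 0.1]
opening: 0.0851
gripper_force: 0.0
```

```bash
python3 - <<'E'
from h import *
import pickle
c=cam('wrist'); print(pose()[:3,3],c['o'])
pickle.dump(c,open('w2.pkl','wb'))
w=pickle.load(open('w1.pkl','rb'))
# predicted location of stand middle in view 2
p=onz(w,(325,165),.05); q=proj(c,p); print(p,q)
x0,y0=int(q[0])-67,int(q[1])-100
y0=max(y0,0); print('crop2 origin',x0,y0)
a=w['img'][60:260,258:391]; b=c['img'][y0:y0+200,x0:x0+133]
f=lambda i:cv2.resize(i,(399,600),interpolation=cv2.INTER_CUBIC)
cv2.imwrite('pics/pair.png',np.hstack([f(a),f(b)])[...,::-1])
E
```

```text
[0.44194885 0.23650333 0.30148923] [0.40888757 0.31527667 0.42611418]
[0.51596512 0.31605171 0.05      ] [412.59223871 122.31009554]
crop2 origin 345 22
```

View pics/pair.png

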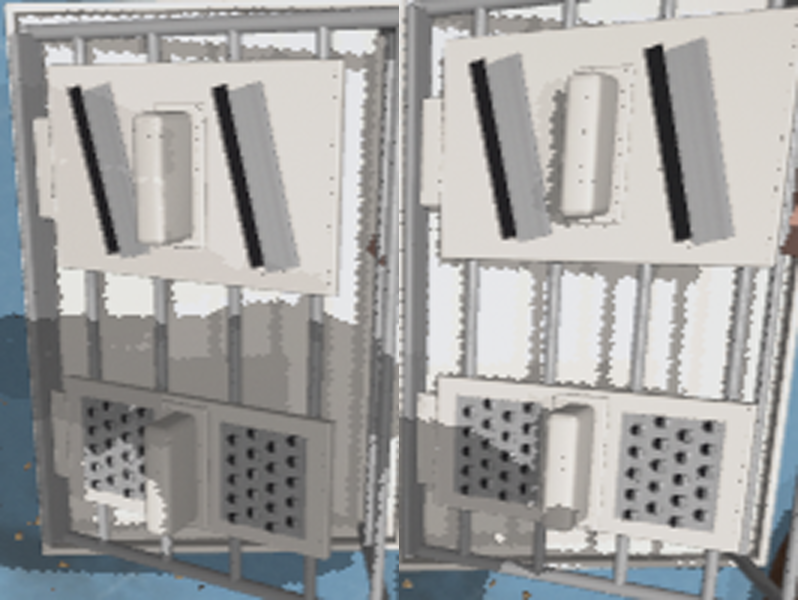

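```bash
python3 - <<'E'
from h import *
import pickle
w1=pickle.load(open('w1.pkl','rb'));w2=pickle.load(open('w2.pkl','rb'))
A=lambda p:(258+p[0]/3,60+p[1]/3); B=lambda p:(345+(p[0]-399)/3,22+p[1]/3)
pts={'W':[((50,66),(444,42)),((336,294),(780,266)),((60,266),(441,258))],'Wbar':[((150,178),(587,143))],
'N':[((66,377),(438,377)),((332,424),(757,404)),((325,556),(745,549))],'Nbar':[((161,480),(564,465))]}
for k,v in pts.items():
    P=[]
    for a,b in v:
        p,e=tri(w1,A(a),w2,B(b)); P.append(p); print(k,p.round(4),'gap',round(e*1e3,1))
    if k=='W': TL,BR,BL=P; x=BR-BL; y=TL-BL; c=(TL+BR)/2
    elif k=='N': TL,TR,BR=P; x=TR-TL; y=TR-BR; c=(TL+BR)/2
    else: print('  bar-plate offset',(P[0]-c).round(4),'along x',(P[0]-c)@x/np.linalg.norm(x),'norm',np.linalg.norm(P[0]-c)); continue
    print('  len',np.linalg.norm(x),np.linalg.norm(y),'yaw',np.arctan2(x[1],x[0]),'slope',np.arcsin(x[2]/np.linalg.norm(x)),'yawY',np.arctan2(-y[0],y[1]),'c',c)
E
```

```text
W [0.4293 0.3762 0.0179] gap 0.1
W [0.5514 0.348  0.0906] gap 1.4
W [0.4593 0.3069 0.022 ] gap 0.4
  len 0.12196799981520094 0.07554034864674594 yaw 0.419293655719805 slope 0.5974105003849968 yawY 0.4081118377982691 c [0.49035977 0.36207647 0.054263  ]
Wbar [0.48   0.3583 0.0795] gap 1.1
  bar-plate offset [-0.0104 -0.0037  0.0253] along x 0.005099429951093939 norm 0.02758830427711549
N [0.4773 0.2647 0.0223] gap 0.2
N [0.5698 0.3056 0.0872] gap 0.5
N [0.5873 0.2606 0.0953] gap 1.2
  len 0.12015327421286717 0.04896632785899281 yaw 0.41604223948798286 slope 0.5707586731730333 yawY 0.37051808555638244 c [0.53229076 0.26264007 0.0588113 ]
Nbar [0.5228 0.2597 0.0779] gap 1.8
  bar-plate offset [-0.0095 -0.003   0.0191] along x 0.0020187644596495686 norm 0.02148734715280504
```

```bash
python3 - <<'E'
from h import *
import pickle
s=pickle.load(open('scene0.pkl','rb'))
for p in [(411,205),(450,217),(477,270),(462,230),(400,197)]: print(p,onz(s,p,0).round(3))
f=np.array([np.cos(.185),-np.sin(.185)]); l=np.array([np.sin(.185),np.cos(.185)]); c=np.array([.539,-.009])
a=c-.035*f-.03*l; b=c+.035*f-.03*l; print(a,b)
plan(pose(),mk([*a,.18],-.185)); plan(mk([*a,.18],-.185),mk([*b,.18],-.185))
E
```

```text
(411, 205) [0.74 0.07 0.  ]
(450, 217) [ 0.763 -0.048  0.   ]
(477, 270) [ 0.608 -0.198  0.   ]
(462, 230) [ 0.73  -0.101  0.   ]
(400, 197) [0.754 0.117 0.   ]
[ 0.49907884 -0.03204996] [ 0.56788437 -0.04492622]
total [-6.92, 0.73, 3.04, 0.01, -0.0, 7.25] rows 8 each [-0.865, 0.091, 0.38, 0.001, -0.001, 0.906]
total [-0.0, 1.75, 0.0, 0.0, 0.0, 0.0] rows 2 each [-0.0, 0.875, 0.0, 0.0, 0.0, 0.0]
```

Call:
servo_tool:
  deltas:
    - [[-0.865,0.091,0.38,0,0,0.906,1],[-0.865,0.091,0.38,0,0,0.906,1],[-0.865,0.091,0.38,0,0,0.906,1],[-0.865,0.091,0.38,0,0,0.906,1],[-0.865,0.091,0.38,0,0,0.906,1],[-0.865,0.091,0.38,0,0,0.906,1],[-0.865,0.091,0.38,0,0,0.906,1],[-0.865,0.091,0.38,0,0,0.906,1],[0,0,0,0,0,0,1],[0,0,0,0,0,0,1],[0,0,0,0,0,0,1],[0,0,0,0,0,0,1]]

```text
time: 3.0
position: [0.5088, -0.0299, 0.1802]
tcp_rot: [3.14, -0.0, 1.386]
wrist_force: [-0.0, 0.4, 0.2]
opening: 0.0853
gripper_force: 0.0
```

```bash
python3 - <<'E'
from h import *
import pickle
c=cam('wrist'); print(pose()[:3,3],manip.observe()['tcp_rot'])
pickle.dump(c,open('t1.pkl','wb')); cv2.imwrite('pics/t1.png',c['img'][...,::-1])
E
```

```text
[ 0.50875067 -0.02979613  0.18024748] [ 3.14016164e+00 -2.80451739e-05  1.38651439e+00]
```

Call:
servo_tool:
  deltas:
    - [[0,0.875,0,0,0,0,1],[0,0.875,0,0,0,0,1],[0,0,0,0,0,0,1],[0,0,0,0,0,0,1],[0,0,0,0,0,0,1],[0,0,0,0,0,0,1]]

```text
time: 3.55
position: [0.5762, -0.0431, 0.1798]
tcp_rot: [3.141, -0.0, 1.385]
wrist_force: [-0.3, 0.1, -0.2]
opening: 0.0857
gripper_force: 0.0
```

```bash
python3 - <<'E'
from h import *
import pickle
c=cam('wrist'); print(pose()[:3,3],manip.observe()['tcp_rot'])
pickle.dump(c,open('t2.pkl','wb'))
a=pickle.load(open('t1.pkl','rb'))['img']; b=c['img']
# stack: both scaled 
f=lambda i:cv2.resize(i[20:300,120:520],(428,300),interpolation=cv2.INTER_CUBIC)
f=lambda i:cv2.resize(i[30:270,120:520],(500,300),interpolation=cv2.INTER_CUBIC)
cv2.imwrite('pics/t12.png',np.vstack([f(a),f(b)])[...,::-1])
E
```

```text
[ 0.57616467 -0.04325269  0.17987326] [3.14125194e+00 2.09618080e-05 1.38494057e+00]
```

View pics/t12.png

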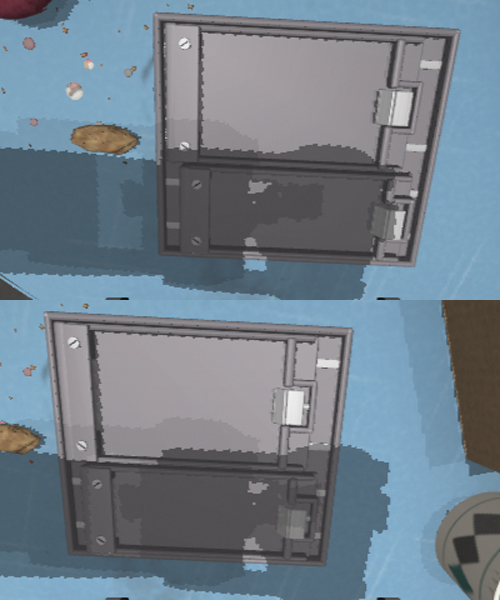

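View shows tray square in both shots: wide compartment upper, narrow lower; wide lip edge at column ~200 (t1) / 94 (t2), narrow lip edge ~210 / 112, so the narrow cassette sits further +x.

```bash
python3 - <<'E'
from h import *
import pickle
t1=pickle.load(open('t1.pkl','rb'));t2=pickle.load(open('t2.pkl','rb'))
A=lambda p:(120+p[0]/1.25,30+p[1]/1.25); B=lambda p:(120+p[0]/1.25,30+(p[1]-300)/1.25)
pts={'TL':((155,14),(45,313)),'TR':((460,30),(352,328)),'BL':((160,254),(69,554)),'BR':((415,266),(326,566)),
'WlipT':((201,35),(90,333)),'WlipB':((197,158),(98,460)),'NlipT':((211,172),(110,470)),'NlipB':((209,252),(114,550)),
'Wscr1':((184,43),(74,343)),'Wscr2':((185,146),(82,446)),'Nscr1':((197,185),(97,484)),'Nscr2':((196,241),(101,541))}
C={}
Z={'T':.014,'B':.014}
for k,(a,b) in pts.items():
    p,e=tri(t1,A(a),t2,B(b)); z=.014 if len(k)==2 else .022
    pa,pb=onz(t1,A(a),z),onz(t2,B(b),z); C[k]=(pa+pb)/2
    print(k,p.round(4),'gap',round(e*1e3,1),'onz',pa[:2].round(4),pb[:2].round(4))
c=sum(C[k] for k in['TL','TR','BL','BR'])/4
x=(C['TR']-C['TL']+C['BR']-C['BL'])[:2]; y=(C['TL']-C['BL']+C['TR']-C['BR'])[:2]
yx,yy=np.arctan2(x[1],x[0]),np.arctan2(-y[0],y[1]); print('c',c,'len',np.linalg.norm(x)/2,np.linalg.norm(y)/2,'yaw',yx,yy)
yaw=(yx+yy)/2; f=np.array([np.cos(yaw),np.sin(yaw)]); l=np.array([-f[1],f[0]])
for k in C: d=C[k][:2]-c[:2]; print(k,'tray xy mm',(d@f*1e3).round(1),(d@l*1e3).round(1))
E
```

```text
TL [0.4704 0.0957 0.0131] gap 0.1 onz [0.4706 0.0955] [0.4708 0.0956]
TR [0.6578 0.0514 0.0134] gap 0.5 onz [0.6575 0.0511] [0.6577 0.0516]
BL [ 0.4315 -0.0647  0.0125] gap 0.2 onz [ 0.432 -0.064] [ 0.4322 -0.0643]
BR [ 0.6205 -0.1114  0.0107] gap 0.3 onz [ 0.6195 -0.1094] [ 0.6202 -0.1099]
WlipT [0.4967 0.0783 0.0199] gap 0.7 onz [0.4968 0.0778] [0.4974 0.0784]
WlipB [0.4757 0.0013 0.0148] gap 1.7 onz [0.4771 0.0034] [0.4784 0.0014]
NlipT [ 0.4845 -0.0071  0.0229] gap 1.0 onz [ 0.4843 -0.0078] [ 0.4843 -0.0067]
NlipB [ 0.4706 -0.0641  0.0244] gap 1.2 onz [ 0.47   -0.0658] [ 0.4698 -0.0644]
Wscr1 [0.4851 0.0752 0.0196] gap 0.4 onz [0.4855 0.0753] [0.486  0.0747]
Wscr2 [0.4711 0.0128 0.0228] gap 0.3 onz [0.471  0.0128] [0.4707 0.0125]
Nscr1 [ 0.473  -0.0145  0.0231] gap 0.4 onz [ 0.4728 -0.0149] [ 0.4726 -0.0145]
Nscr2 [ 0.4625 -0.0558  0.0218] gap 0.2 onz [ 0.4626 -0.0556] [ 0.4626 -0.0558]
c [ 0.54504721 -0.00669802  0.014     ] len 0.1926265288089773 0.16486740257345037 yaw -0.23510044707622857 -0.23371019393742581
TL tray xy mm -96.1 82.2
TR tray xy mm 96.0 82.6
BL tray xy mm -96.5 -82.1
BR tray xy mm 96.6 -82.8
WlipT tray xy mm -66.3 71.3
WlipB tray xy mm -67.6 -6.8
NlipT tray xy mm -59.0 -14.6
NlipB tray xy mm -59.6 -74.3
Wscr1 tray xy mm -76.7 65.7
Wscr2 tray xy mm -76.6 1.6
Nscr1 tray xy mm -68.5 -24.6
Nscr2 tray xy mm -68.8 -66.8
```

```bash
cat >> h.py <<'E'
yawT=-.2345; fT=np.array([np.cos(yawT),np.sin(yawT)]); lT=np.array([-fT[1],fT[0]]); cT=np.array([.545,-.0067])
def tray(x,y,z): return [*(cT+x*fT+y*lT),z]
def toTray(p): d=np.array(p[:2])-cT; return np.r_[d@fT,d@lT,p[2]]
nS=np.array([-np.sin(.56)*np.cos(.41),-np.sin(.56)*np.sin(.41),np.cos(.56)])
E
python3 - <<'E'
from h import *
g=np.array([.481,.3585,.0743])
a=mk(g+.13*nS,.41,.56)
plan(pose(),a); plan(a,mk(g,.41,.56))
E
```

```text
total [9.88, -2.9, -0.66, -6.79, 2.09, -7.25] rows 11 each [0.898, -0.264, -0.06, -0.617, 0.19, -0.659]
total [-0.0, 0.0, 3.25, 0.0, -0.0, -0.0] rows 4 each [-0.0, 0.0, 0.813, 0.0, -0.0, -0.0]
```

Call:
servo_tool:
  deltas:
    - [[0.898,-0.264,-0.06,-0.617,0.19,-0.659,1],[0.898,-0.264,-0.06,-0.617,0.19,-0.659,1],[0.898,-0.264,-0.06,-0.617,0.19,-0.659,1],[0.898,-0.264,-0.06,-0.617,0.19,-0.659,1],[0.898,-0.264,-0.06,-0.617,0.19,-0.659,1],[0.898,-0.264,-0.06,-0.617,0.19,-0.659,1],[0.898,-0.264,-0.06,-0.617,0.19,-0.659,1],[0.898,-0.264,-0.06,-0.617,0.19,-0.659,1],[0.898,-0.264,-0.06,-0.617,0.19,-0.659,1],[0.898,-0.264,-0.06,-0.617,0.19,-0.659,1],[0.898,-0.264,-0.06,-0.617,0.19,-0.659,1],[0,0,0,0,0,0,1]]

```text
time: 4.6
position: [0.4227, 0.3372, 0.185]
tcp_rot: [2.584, -0.001, 1.989]
wrist_force: [-0.8, -0.8, -0.3]
opening: 0.0854
gripper_force: 0.0
```

Call:
servo_tool:
  deltas:
    - [[0,0,0,0,0,0,1],[0,0,0,0,0,0,1],[0,0,0,0,0,0,1]]

```text
time: 4.85
position: [0.4296, 0.3337, 0.1878]
tcp_rot: [2.58, -0.001, 1.978]
wrist_force: [-0.3, 0.2, -0.1]
opening: 0.0853
gripper_force: 0.0
```

```bash
python3 - <<'E'
from h import *
g=np.array([.481,.3585,.0743]); print(pose().round(4)); print(manip.observe()['qpos'])
plan(pose(),mk(g,.41,.56))
E
```

```text
[[-3.961e-01  7.774e-01  4.885e-01  4.296e-01]
 [ 9.182e-01  3.351e-01  2.112e-01  3.337e-01]
 [ 5.000e-04  5.322e-01 -8.466e-01  1.878e-01]
 [ 0.000e+00  0.000e+00  0.000e+00  1.000e+00]]
[ 0.46556307 -0.19718045  2.19646987 -0.05558001  0.58252602  0.09603161]
total [0.06, -0.3, 3.16, 0.02, 0.01, -0.03] rows 4 each [0.014, -0.075, 0.79, 0.004, 0.003, -0.008]
```

Call:
servo_tool:
  deltas:
    - [[0.014,-0.075,0.7,0,0,0,1],[0.014,-0.075,0.7,0,0,0,1],[0.014,-0.075,0.7,0,0,0,1],[0.014,-0.075,0.6,0,0,0,1],[0,0,0.2,0,0,0,1],[0,0,0,0,0,0,1],[0,0,0,0,0,0,1]]

```text
time: 5.43
position: [0.4758, 0.3563, 0.0829]
tcp_rot: [2.581, -0.0, 1.978]
wrist_force: [1.4, -0.2, 0.0]
opening: 0.0854
gripper_force: 0.0
```

```bash
python3 - <<'E'
from h import *
import pickle
g=np.array([.481,.3585,.0743]); print(manip.observe()['wrist_force'])
plan(pose(),mk(g,.41,.56))
c=cam('wrist'); cv2.imwrite('pics/g1.png',c['img'][...,::-1])
E
```

```text
[ 1.42630867 -0.18846979  0.0301771 ]
total [-0.0, 0.0, 0.26, 0.0, 0.01, -0.03] rows 1 each [-0.001, 0.004, 0.257, 0.004, 0.012, -0.029]
```

View pics/g1.png

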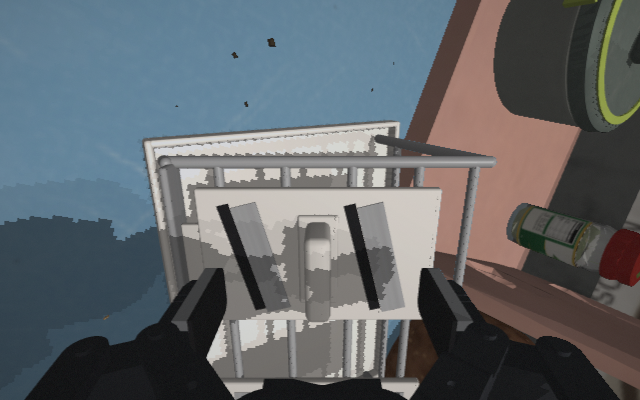

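Bar at (318,265) is centred between the jaws (225..420); plate aligned with the picture's axes. Go down and close.

Call:
servo_tool:
  deltas:
    - [[0,0,0.2,0,0,0,1],[0,0,0,0,0,0,0],[0,0,0,0,0,0,0],[0,0,0,0,0,0,0],[0,0,0,0,0,0,0],[0,0,0,0,0,0,0],[0,0,0,0,0,0,0],[0,0,0,0,0,0,0],[0,0,0,0,0,0,0]]

```text
time: 6.23
position: [0.4787, 0.3586, 0.0758]
tcp_rot: [2.582, -0.0, 1.98]
wrist_force: [-4.3, -3.0, 5.2]
opening: 0.0105
gripper_force: 59.2
```

Call:
servo_tool:
  deltas:
    - [[0,0,-0.2,0,0,0,0],[0,0,-0.4,0,0,0,0],[0,0,-0.7,0,0,0,0],[0,0,-0.9,0,0,0,0],[0,0,-0.9,0,0,0,0],[0,0,0,0,0,0,0],[0,0,0,0,0,0,0],[0,0,0,0,0,0,0]]

```text
time: 6.9
position: [0.4179, 0.3321, 0.1801]
tcp_rot: [2.582, -0.0, 1.98]
wrist_force: [-0.7, -0.6, -1.5]
opening: 0.0106
gripper_force: 59.2
```

```bash
cat >> h.py <<'E'
def tooluv(c,p,zt):  # pixel -> tool xy on tool plane z=zt
    M=np.array(c['mount']); d=np.linalg.inv(c['K'])@[p[0],p[1],1]; d=M[:3,:3]@[d[0],-d[1],-d[2]]; o=M[:3,3]
    return (o+d*(zt-o[2])/d[2])[:2]
def tproj(c,P):
    M=np.linalg.inv(np.array(c['mount'])); q=M[:3,:3]@np.array(P)+M[:3,3]; u=c['K']@[q[0],-q[1],-q[2]]; return u[:2]/u[2]
E
python3 - <<'E'
from h import *
import pickle
s=manip.observe(); print(s['opening'],s['gripper_force'],s['wrist_force'])
c=cam('wrist'); pickle.dump(c,open('h1.pkl','wb'))
zt=.018
for P in [(.038,-.06,zt),(.038,.06,zt),(-.038,-.06,zt),(-.038,.06,zt)]: print(P,tproj(c,P).round(1))
a=c['img'][140:340,180:460]
cv2.imwrite('pics/held.png',cv2.resize(a,(800,571),interpolation=cv2.INTER_CUBIC)[...,::-1])
E
```

```text
0.010612081658350439 59.17466104030609 [-0.70765471 -0.59598667 -1.52017339]
(0.038, -0.06, 0.018) [186.8 196.2]
(0.038, 0.06, 0.018) [457.8 195.9]
(-0.038, -0.06, 0.018) [206.1 335.9]
(-0.038, 0.06, 0.018) [438.6 335.7]
```

View pics/held.png

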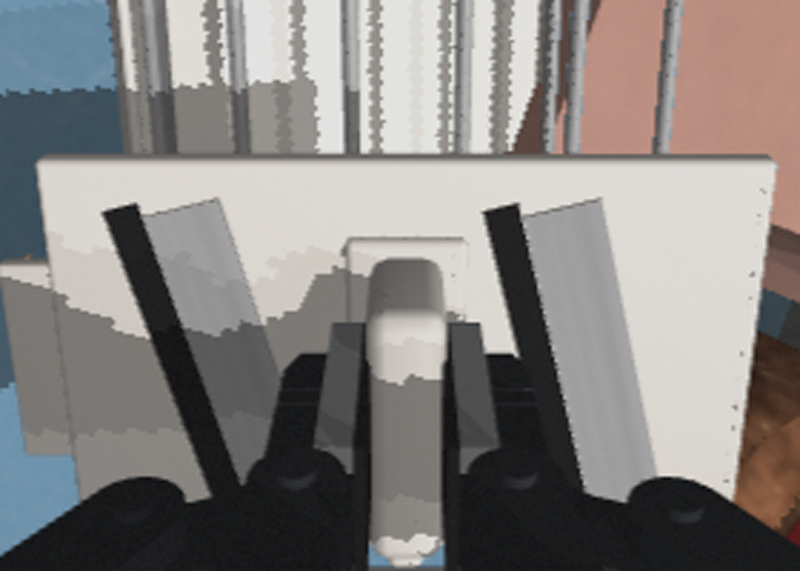

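Held crop: plate square in the jaws, top edge level at crop row 158, corners (40,158) and (775,158), tongue ends at (0,262)–(27,455).

```bash
python3 - <<'E'
from h import *
import pickle
c=pickle.load(open('h1.pkl','rb')); F=lambda x,y:(180+x/2.857,140+y/2.857)
for zt in (.018,.020,.022,.024,.026,.028):
    a,b,e,t1,t2=[tooluv(c,F(*p),zt) for p in [(40,158),(775,158),(78,495),(2,264),(27,455)]]
    print(zt,a.round(4),b.round(4),e.round(4),'w',(b-a).round(4),'tongue',t1.round(4),t2.round(4),'w',(t1-t2).round(4))
E
```

```text
0.018 [ 0.0384 -0.0568] [0.0383 0.0571] [-0.024  -0.0578] w [-1.000e-04  1.139e-01] tongue [ 0.0204 -0.0651] [-0.0157 -0.0657] w [0.0362 0.0006]
0.02 [ 0.0377 -0.0576] [0.0376 0.0579] [-0.0256 -0.0586] w [-1.000e-04  1.155e-01] tongue [ 0.0195 -0.066 ] [-0.0172 -0.0667] w [0.0367 0.0006]
0.022 [ 0.0371 -0.0584] [0.037  0.0587] [-0.0271 -0.0594] w [-1.00e-04  1.17e-01] tongue [ 0.0186 -0.0669] [-0.0186 -0.0676] w [0.0372 0.0006]
0.024 [ 0.0364 -0.0592] [0.0363 0.0595] [-0.0286 -0.0603] w [-1.000e-04  1.186e-01] tongue [ 0.0177 -0.0678] [-0.02   -0.0685] w [0.0377 0.0006]
0.026 [ 0.0358 -0.0599] [0.0357 0.0603] [-0.0302 -0.0611] w [-1.000e-04  1.202e-01] tongue [ 0.0168 -0.0688] [-0.0214 -0.0694] w [0.0382 0.0007]
0.028 [ 0.0351 -0.0607] [0.035  0.0611] [-0.0317 -0.0619] w [-1.000e-04  1.218e-01] tongue [ 0.0159 -0.0697] [-0.0228 -0.0703] w [0.0387 0.0007]
```

```bash
cat >> h.py <<'E'
def ins(tip_x,y,tip_h,th,off=(-.0015,0,.0297)):  # TCP pose with the tongue tip at tray x,y, height over floor, tilt
    X=np.r_[fT*np.cos(th),np.sin(th)]; n=np.r_[-fT*np.sin(th),np.cos(th)]; l=np.r_[lT,0]
    p=np.array(tray(tip_x,y,.010+tip_h))+(.069-off[1])*X+off[2]*n-off[0]*l; return mk(p,yawT,th)
def tip(T,off=(-.0015,0,.0297)):
    q=(T@np.r_[off[0],off[1]-.069,off[2],1])[:3]; r=toTray(q); r[2]-=.01; return r
E
python3 - <<'E'
from h import *
T=pose(); T[2,3]+=.07; print('up in tool',(pose()[:3,:3].T@[0,0,.07]/.04).round(2))
a=ins(-.0545,.0338,.04,.30); plan(T,a); plan(a,ins(-.0545,.0338,.005,.30)); print(a[:3,3])
E
```

```text
up in tool [ 0.    0.93 -1.49]
total [-8.14, 1.06, 4.5, 3.1, -3.35, 7.33] rows 10 each [-0.814, 0.106, 0.45, 0.31, -0.335, 0.733]
total [0.0, -0.26, 0.84, 0.0, 0.0, -0.0] rows 1 each [0.0, -0.259, 0.836, 0.0, 0.0, -0.0]
[0.55577117 0.02702015 0.09876439]
```

Call:
servo_tool:
  deltas:
    - [[0,0.46,-0.75,0,0,0,0],[0,0.46,-0.75,0,0,0,0],[0,0,0,0,0,0,0]]

```text
time: 7.2
position: [0.4209, 0.3336, 0.2573]
tcp_rot: [2.572, -0.001, 1.98]
wrist_force: [1.5, 0.6, 1.2]
opening: 0.0105
gripper_force: 59.2
```

Call:
servo_tool:
  deltas:
    - [[-0.678,0.088,0.375,0.258,-0.279,0.611,0],[-0.678,0.088,0.375,0.258,-0.279,0.611,0],[-0.678,0.088,0.375,0.258,-0.279,0.611,0],[-0.678,0.088,0.375,0.258,-0.279,0.611,0],[-0.678,0.088,0.375,0.258,-0.279,0.611,0],[-0.678,0.088,0.375,0.258,-0.279,0.611,0],[-0.678,0.088,0.375,0.258,-0.279,0.611,0],[-0.678,0.088,0.375,0.258,-0.279,0.611,0],[-0.678,0.088,0.375,0.258,-0.279,0.611,0],[-0.678,0.088,0.375,0.258,-0.279,0.611,0],[-0.678,0.088,0.375,0.258,-0.279,0.611,0],[-0.678,0.088,0.375,0.258,-0.279,0.611,0]]

```text
time: 8.2
position: [0.5656, 0.0298, 0.0986]
tcp_rot: [2.844, -0.002, 1.334]
wrist_force: [0.4, 0.1, -1.4]
opening: 0.0101
gripper_force: 59.0
```

Call:
servo_tool:
  deltas:
    - [[0,0,0,0,0,0,0],[0,0,0,0,0,0,0],[0,0,0,0,0,0,0],[0,0,0,0,0,0,0]]

```text
time: 8.53
position: [0.5658, 0.0321, 0.1013]
tcp_rot: [2.84, -0.002, 1.338]
wrist_force: [-0.1, 0.5, -0.4]
opening: 0.0104
gripper_force: 59.0
```

```bash
python3 - <<'E'
from h import *
T=pose(); print(tip(T)); s=manip.observe(); print(s['wrist_force'],s['opening'],s['tcp_rot'])
plan(T,ins(-.0545,.0338,.005,.30))
E
```

```text
[-0.0458339   0.04105387  0.04242326]
[-0.07147846  0.49146235 -0.35519071] 0.010358577929346972 [ 2.83996443e+00 -2.40617446e-03  1.33792207e+00]
total [-0.18, -0.48, 0.83, 0.02, -0.03, 0.01] rows 1 each [-0.182, -0.483, 0.832, 0.02, -0.035, 0.01]
```

Call:
servo_tool:
  deltas:
    - [[-0.1,-0.24,0.35,0.02,-0.03,0.01,0],[-0.08,-0.24,0.35,0,0,0,0],[0,0,0,0,0,0,0],[0,0,0,0,0,0,0],[0,0,0,0,0,0,0]]

```text
time: 8.95
position: [0.5555, 0.0272, 0.0705]
tcp_rot: [2.839, -0.001, 1.336]
wrist_force: [0.0, 0.5, -1.5]
opening: 0.0107
gripper_force: 59.0
```

```bash
python3 - <<'E'
from h import *
T=pose(); print(tip(T)); s=manip.observe(); print(s['wrist_force'],s['tcp_rot'])
plan(T,ins(-.0545,.0338,.0,.30))
E
```

```text
[-0.0546714   0.03391999  0.01158407]
[ 0.00794603  0.53846462 -1.45112867] [ 2.83877015e+00 -5.32683913e-04  1.33625944e+00]
total [-0.0, -0.08, 0.28, 0.04, -0.01, -0.0] rows 1 each [-0.002, -0.08, 0.283, 0.035, -0.006, -0.002]
```

Call:
servo_tool:
  deltas:
    - [[0,-0.03,0.1,0,0,0,0],[0,-0.03,0.1,0,0,0,0],[0,-0.015,0.05,0,0,0,0],[0,0,0,0,0,0,0],[0,0,0,0,0,0,0]]

```text
time: 9.37
position: [0.5547, 0.0267, 0.0588]
tcp_rot: [2.841, -0.0, 1.335]
wrist_force: [-0.1, 0.4, -0.6]
opening: 0.0105
gripper_force: 59.0
```

Call:
servo_tool:
  deltas:
    - [[0,-0.015,0.05,0,0,0,0],[0,0,0,0,0,0,0],[0,0,0,0,0,0,0]]

```text
time: 9.62
position: [0.5547, 0.0266, 0.0568]
tcp_rot: [2.841, -0.0, 1.335]
wrist_force: [-0.3, -0.7, 0.1]
opening: 0.0108
gripper_force: 59.0
```

```bash
python3 - <<'E'
from h import *
T=pose(); print(tip(T)); s=manip.observe(); print(s['wrist_force'],s['ft_torque'],s['tcp_rot'])
E
```

```text
[-0.05542193  0.03322782 -0.00204723]
[-0.25227525 -0.69422954  0.06921694] [0.01590467 0.26475894 0.00948074] [ 2.84097172e+00 -2.75301159e-04  1.33516332e+00]
```

Call:
servo_tool:
  deltas:
    - [[0,-0.01,0.03,0,0,0,0],[0,0,0,0,0,0,0],[0,0,0,0,0,0,0]]

```text
time: 9.87
position: [0.5551, 0.0266, 0.0559]
tcp_rot: [2.84, -0.0, 1.335]
wrist_force: [1.2, 0.5, 0.9]
opening: 0.0106
gripper_force: 59.3
```

Call:
servo_tool:
  deltas:
    - [[0,-0.01,0.03,0,0,0,0],[0,0,0,0,0,0,0],[0,0,0,0,0,0,0]]

```text
time: 10.12
position: [0.5554, 0.0266, 0.0552]
tcp_rot: [2.84, -0.0, 1.335]
wrist_force: [-1.8, 0.1, 5.5]
opening: 0.0108
gripper_force: 60.1
```

Call:
servo_tool:
  deltas:
    - [[0,-0.01,0.03,0,0,0,0],[0,0,0,0,0,0,0],[0,0,0,0,0,0,0]]

```text
time: 10.37
position: [0.5558, 0.0265, 0.0545]
tcp_rot: [2.839, -0.0, 1.335]
wrist_force: [-1.3, -0.2, 9.5]
opening: 0.0107
gripper_force: 61.2
```

Call:
servo_tool:
  deltas:
    - [[0,0.002,-0.01,0,0,0,0],[0,-0.048,-0.015,0,0,0,0],[0,-0.048,-0.015,0,0,0,0],[0,-0.048,-0.015,0,0,0,0],[0,-0.048,-0.015,0,0,0,0],[0,0,0,0,0,0,0]]

```text
time: 10.87
position: [0.5494, 0.0281, 0.0558]
tcp_rot: [2.834, -0.001, 1.335]
wrist_force: [2.9, -0.6, 5.6]
opening: 0.0104
gripper_force: 59.9
```

Call:
servo_tool:
  deltas:
    - [[0,-0.048,-0.015,0,0,0,0],[0,-0.048,-0.015,0,0,0,0],[0,-0.048,-0.015,0,0,0,0],[0,0,0,0,0,0,0]]

```text
time: 11.2
position: [0.5435, 0.0296, 0.0558]
tcp_rot: [2.834, -0.001, 1.335]
wrist_force: [3.0, -0.8, 6.3]
opening: 0.0102
gripper_force: 59.9
```

```bash
python3 - <<'E'
from h import *
T=pose(); print(tip(T)); s=manip.observe(); print(s['wrist_force'],s['ft_torque'],s['tcp_rot'])
E
```

```text
[-0.06664832  0.03350337 -0.00342912]
[ 2.95360167 -0.78586956  6.26853616] [-0.11421421 -0.37010495  0.06546896] [ 2.83410674e+00 -8.21524556e-04  1.33540699e+00]
```

Call:
servo_tool:
  deltas:
    - [[0,-0.048,-0.015,0,0,0,0],[0,-0.048,-0.015,0,0,0,0],[0,0,0,0,0,0,0]]

```text
time: 11.45
position: [0.5396, 0.0305, 0.0558]
tcp_rot: [2.834, -0.001, 1.335]
wrist_force: [3.3, -0.2, 5.9]
opening: 0.0109
gripper_force: 59.9
```

Call:
servo_tool:
  deltas:
    - [[0,-0.048,-0.015,0,0,0,0],[0,0,0,0,0,0,0]]

```text
time: 11.62
position: [0.5377, 0.0309, 0.0558]
tcp_rot: [2.834, -0.001, 1.335]
wrist_force: [3.9, -1.2, 5.6]
opening: 0.0106
gripper_force: 59.9
```

Call:
servo_tool:
  deltas:
    - [[0,-0.038,-0.012,0,0,0,0],[0,0,0,0,0,0,0]]

```text
time: 11.78
position: [0.5364, 0.0312, 0.0559]
tcp_rot: [2.833, -0.001, 1.335]
wrist_force: [4.0, -0.3, 5.3]
opening: 0.0105
gripper_force: 59.8
```

Call:
servo_tool:
  deltas:
    - [[0,-0.038,-0.012,0,0,0,0],[0,0,0,0,0,0,0]]

```text
time: 11.95
position: [0.536, 0.0313, 0.0565]
tcp_rot: [2.83, -0.001, 1.335]
wrist_force: [7.6, -2.1, 2.5]
opening: 0.0107
gripper_force: 59.4
```

```bash
cat >> h.py <<'E'
def flat(T,th,dx=0,dz=0,oz=.028,ox=-.0015):
    o=(ox,0,oz); t=tip(T,o); print('tip',t.round(4)); return ins(t[0]+dx,t[1],t[2]+dz,th,o)
E
python3 - <<'E'
from h import *
T=pose(); a=flat(T,.1,.0); plan(T,a)
b=flat(a,.0,-.0005); plan(a,b)
E
```

```text
tip [-0.0747  0.0335 -0.0013]
total [0.0, 0.15, 0.36, 2.64, -0.01, -0.01] rows 3 each [0.001, 0.049, 0.122, 0.881, -0.004, -0.004]
tip [-0.0747  0.0335 -0.0013]
total [0.0, 0.06, 0.17, 1.25, -0.0, 0.0] rows 2 each [0.0, 0.029, 0.086, 0.625, -0.0, 0.0]
```

Call:
servo_tool:
  deltas:
    - [[0,0.025,0.06,0.44,0,0,0],[0,0.025,0.06,0.44,0,0,0],[0,0.025,0.06,0.44,0,0,0],[0,0,0,0,0,0,0]]

```text
time: 12.28
position: [0.5402, 0.0302, 0.0494]
tcp_rot: [2.94, -0.001, 1.335]
wrist_force: [6.0, -0.9, 6.0]
opening: 0.0106
gripper_force: 60.3
```

Call:
servo_tool:
  deltas:
    - [[0,0.025,0.06,0.44,0,0,0],[0,0.025,0.06,0.44,0,0,0],[0,0.025,0.06,0.44,0,0,0],[0,0,0,0,0,0,0]]

```text
time: 12.62
position: [0.5434, 0.0294, 0.0424]
tcp_rot: [3.048, -0.001, 1.335]
wrist_force: [4.0, -0.3, 7.6]
opening: 0.0107
gripper_force: 60.7
```

```bash
python3 - <<'E'
from h import *
T=pose(); s=manip.observe(); print(s['wrist_force'],s['ft_torque'],s['tcp_rot']); b=flat(T,.0); plan(T,b)
E
```

```text
[ 3.98418123 -0.33885418  7.59606973] [-0.16136776 -0.33311562 -0.03468   ] [ 3.04760209e+00 -6.27893721e-04  1.33484807e+00]
tip [-0.076   0.0333 -0.0019]
total [0.0, 0.07, 0.16, 1.17, -0.01, -0.02] rows 2 each [0.001, 0.033, 0.081, 0.587, -0.003, -0.009]
```

Call:
servo_tool:
  deltas:
    - [[0,0.02,0.05,0.35,0,0,0],[0,0.02,0.05,0.35,0,0,0],[0,0,0,0,0,0,0]]

```text
time: 12.87
position: [0.5448, 0.0292, 0.0387]
tcp_rot: [3.104, -0.001, 1.335]
wrist_force: [3.3, 0.3, 7.9]
opening: 0.0108
gripper_force: 61.1
```

Call:
servo_tool:
  deltas:
    - [[0,0.013,0.03,0.25,0,0,0],[0,0.013,0.03,0.25,0,0,0],[0,0,0,0,0,0,0]]

```text
time: 13.12
position: [0.5456, 0.029, 0.0368]
tcp_rot: [-3.138, -0.0, 1.335]
wrist_force: [-1.8, 0.3, 15.1]
opening: 0.0109
gripper_force: 61.9
```

```bash
python3 - <<'E'
from h import *
T=pose(); s=manip.observe(); print(s['wrist_force'],s['ft_torque'],s['tcp_rot']); print(tip(T,(-.0015,0,.028)))
E
```

```text
[-1.83210411  0.29438733 15.09676442] [-0.04996221  0.1794774  -0.01019126] [-3.13846019e+00 -4.40786406e-04  1.33532418e+00]
[-0.07678465  0.03346353 -0.00096644]
```

Call:
servo_tool:
  deltas:
    - [[0,0,0.03,0.15,0,0,0],[0,0,0,0,0,0,0],[0,0,0,0,0,0,0]]

```text
time: 13.37
position: [0.5458, 0.029, 0.0368]
tcp_rot: [-3.128, -0.0, 1.336]
wrist_force: [-5.5, -1.0, 22.9]
opening: 0.0103
gripper_force: 63.2
```

Call:
servo_tool:
  deltas:
    - [[0,0,0.03,0.15,0,0,0],[0,0,0,0,0,0,0],[0,0,0,0,0,0,0]]

```text
time: 13.62
position: [0.5459, 0.029, 0.0368]
tcp_rot: [-3.115, 0.0, 1.336]
wrist_force: [-10.3, -0.3, 31.9]
opening: 0.0108
gripper_force: 65.0
```

Call:
servo_tool:
  deltas:
    - [[0,0,0.03,0.15,0,0,0],[0,0,0,0,0,0,0],[0,0,0,0,0,0,0]]

```text
time: 13.87
position: [0.546, 0.029, 0.0366]
tcp_rot: [-3.103, 0.0, 1.336]
wrist_force: [-15.0, 0.6, 38.5]
opening: 0.0106
gripper_force: 67.8
```

Call:
servo_tool:
  deltas:
    - [[0,0,-0.06,-0.35,0,0,0],[0,0,-0.05,-0.1,0,0,0],[0,0,0,0,0,0,0]]

```text
time: 14.12
position: [0.5454, 0.0291, 0.0369]
tcp_rot: [-3.142, -0.001, 1.335]
wrist_force: [6.4, -0.4, 4.5]
opening: 0.0105
gripper_force: 60.8
```

Call:
servo_tool:
  deltas:
    - [[0,0,0,0,0,0,0.4],[0,0,0,0,0,0,0.4],[0,0,0,0,0,0,0.4],[0,0,0,0,0,0,0.4],[0,0,-0.5,0,0,0,0.4],[0,0,-0.9,0,0,0,0.4],[0,0,-0.9,0,0,0,0.4],[-0.5,0.1,-0.5,0,0,0,1],[0,0,0,0,0,0,1],[0,0,0,0,0,0,1],[0,0,0,0,0,0,1]]

```text
time: 15.03
position: [0.5424, 0.0091, 0.1457]
tcp_rot: [-3.132, -0.0, 1.335]
wrist_force: [0.8, 0.3, 0.3]
opening: 0.0801
gripper_force: 0.0
```

```bash
python3 - <<'E'
from h import *
import pickle
c=cam('wrist'); pickle.dump(c,open('p1.pkl','wb')); T=pose(); print(toTray(T[:3,3]),c['o'])
for P in [(51,34,16),(-66,34,22),(56,34,22)]: print(P,proj(c,tray(P[0]/1e3,P[1]/1e3,P[2]/1e3)).round())
q=proj(c,tray(0,.034,.015)).astype(int); y0=max(q[1]-100,0); x0=max(q[0]-150,0); print(x0,y0)
cv2.imwrite('pics/p1.png',cv2.resize(c['img'][y0:y0+210,x0:x0+300],(800,560),interpolation=cv2.INTER_CUBIC)[...,::-1])
E
```

```text
[-0.00655798  0.01485032  0.14518796] [0.56306672 0.09184084 0.27041557]
(51, 34, 16) [398. 174.]
(-66, 34, 22) [245. 176.]
(56, 34, 22) [406. 176.]
181 73
```

View pics/p1.png

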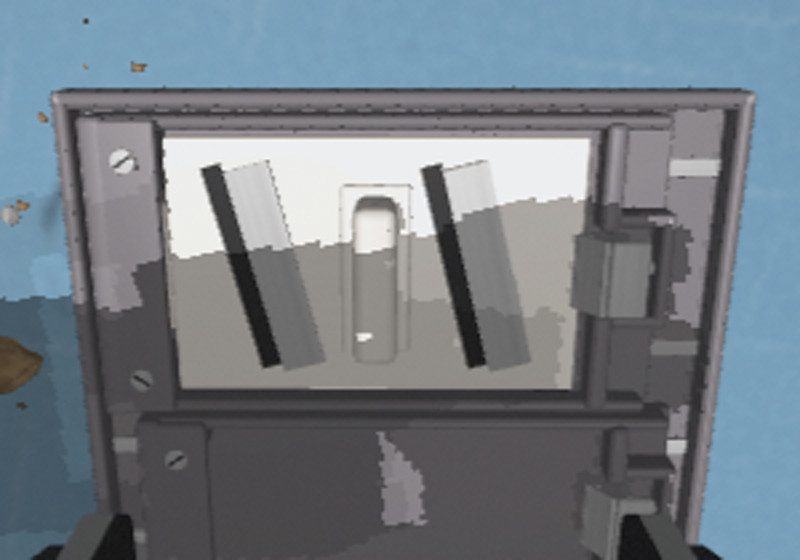

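Wide insert is home: plate straight under the lip, catch nose visible over its end at (575,270). Now the narrow one.

```bash
python3 - <<'E'
from h import *
g=np.array([.5221,.2607,.0745]); T=pose(); T[2,3]+=.06
plan(T,mk(g+.12*nS,.41,.56))
E
```

```text
total [5.85, -1.7, 0.48, -6.88, 2.22, -7.87] rows 8 each [0.731, -0.212, 0.06, -0.86, 0.277, -0.984]
```

Call:
servo_tool:
  deltas:
    - [[0,0,-0.75,0,0,0,1],[0,0,-0.75,0,0,0,1],[0.585,-0.17,0.048,-0.688,0.222,-0.787,1],[0.585,-0.17,0.048,-0.688,0.222,-0.787,1],[0.585,-0.17,0.048,-0.688,0.222,-0.787,1],[0.585,-0.17,0.048,-0.688,0.222,-0.787,1],[0.585,-0.17,0.048,-0.688,0.222,-0.787,1],[0.585,-0.17,0.048,-0.688,0.222,-0.787,1],[0.585,-0.17,0.048,-0.688,0.222,-0.787,1],[0.585,-0.17,0.048,-0.688,0.222,-0.787,1],[0.585,-0.17,0.048,-0.688,0.222,-0.787,1],[0.585,-0.17,0.048,-0.688,0.222,-0.787,1]]

```text
time: 16.08
position: [0.47, 0.2382, 0.1772]
tcp_rot: [2.579, 0.002, 1.984]
wrist_force: [1.4, 0.5, -0.7]
opening: 0.0854
gripper_force: 0.0
```

Call:
servo_tool:
  deltas:
    - [[0,0,0,0,0,0,1],[0,0,0,0,0,0,1],[0,0,0,0,0,0,1],[0,0,0,0,0,0,1]]

```text
time: 16.42
position: [0.4727, 0.2366, 0.1796]
tcp_rot: [2.578, 0.002, 1.98]
wrist_force: [0.1, 0.0, 0.1]
opening: 0.0851
gripper_force: 0.0
```

```bash
python3 - <<'E'
from h import *
import pickle
g=np.array([.5221,.2607,.0745]); plan(pose(),mk(g,.41,.56))
c=cam('wrist'); pickle.dump(c,open('n1.pkl','wb'))
# predicted plate corners and bar top in view
for y in (.027,-.027):
  for x in (-.06,.06):
    X=np.r_[np.cos(.41)*np.cos(.56),np.sin(.41)*np.cos(.56),np.sin(.56)]; l=np.array([-np.sin(.41),np.cos(.41),0])
    print(x,y,proj(c,g-.0202*nS+x*X+y*l).round(1))
g_=cv2.cvtColor(c['img'],cv2.COLOR_RGB2GRAY)
cv2.imwrite('n1.png',g_)
E
```

```text
total [0.06, -0.24, 2.95, 0.04, 0.03, 0.0] rows 3 each [0.021, -0.079, 0.985, 0.015, 0.01, 0.0]
-0.06 0.027 [233.2 157.9]
0.06 0.027 [385.9 157.7]
-0.06 -0.027 [238.7 221.4]
0.06 -0.027 [381.9 221.1]
```

Call:
servo_tool:
  deltas:
    - [[0.02,-0.08,0.7,0.02,0.01,0,1],[0.02,-0.08,0.7,0.02,0.01,0,1],[0.02,-0.08,0.7,0,0.01,0,1],[0,0,0.5,0,0,0,1],[0,0,0.1,0,0,0,1],[0,0,0,0,0,0,1],[0,0,0,0,0,0,1]]

```text
time: 17.05
position: [0.5169, 0.2586, 0.0836]
tcp_rot: [2.58, 0.0, 1.981]
wrist_force: [-0.8, -0.3, -0.3]
opening: 0.0852
gripper_force: 0.0
```

```bash
python3 - <<'E'
from h import *
g=np.array([.5221,.2607,.0745]); plan(pose(),mk(g,.41,.56)); print(manip.observe()['wrist_force'])
E
```

```text
total [-0.0, -0.0, 0.27, 0.02, -0.0, 0.01] rows 1 each [-0.003, -0.003, 0.268, 0.016, -0.001, 0.008]
[-0.78862901 -0.27472932 -0.30736986]
```

Call:
servo_tool:
  deltas:
    - [[0,0,0.25,0,0,0,1],[0,0,0,0,0,0,0],[0,0,0,0,0,0,0],[0,0,0,0,0,0,0],[0,0,0,0,0,0,0],[0,0,0,0,0,0,0],[0,0,0,0,0,0,0],[0,0,0,0,0,0,0]]

```text
time: 17.72
position: [0.5211, 0.261, 0.0749]
tcp_rot: [2.581, 0.0, 1.982]
wrist_force: [-5.2, -3.2, 7.2]
opening: 0.0105
gripper_force: 59.4
```

Call:
servo_tool:
  deltas:
    - [[0,0,-0.2,0,0,0,0],[0,0,-0.4,0,0,0,0],[0,0,-0.7,0,0,0,0],[0,0,-0.9,0,0,0,0],[0,0,-0.9,0,0,0,0],[0,0,0,0,0,0,0],[0,0,0,0,0,0,0],[0,0,0,0,0,0,0]]

```text
time: 18.38
position: [0.4603, 0.2345, 0.1792]
tcp_rot: [2.581, 0.0, 1.982]
wrist_force: [-0.6, 0.2, -1.0]
opening: 0.0107
gripper_force: 59.1
```

```bash
python3 - <<'E'
from h import *
import pickle
s=manip.observe(); print(s['opening'],s['wrist_force'])
c=cam('wrist'); pickle.dump(c,open('h2.pkl','wb'))
cv2.imwrite('pics/held2.png',cv2.resize(c['img'][140:340,180:460],(800,571),interpolation=cv2.INTER_CUBIC)[...,::-1])
E
```

```text
0.010678441301865873 [-0.57359232  0.24626751 -0.98800417]
```

View pics/held2.png

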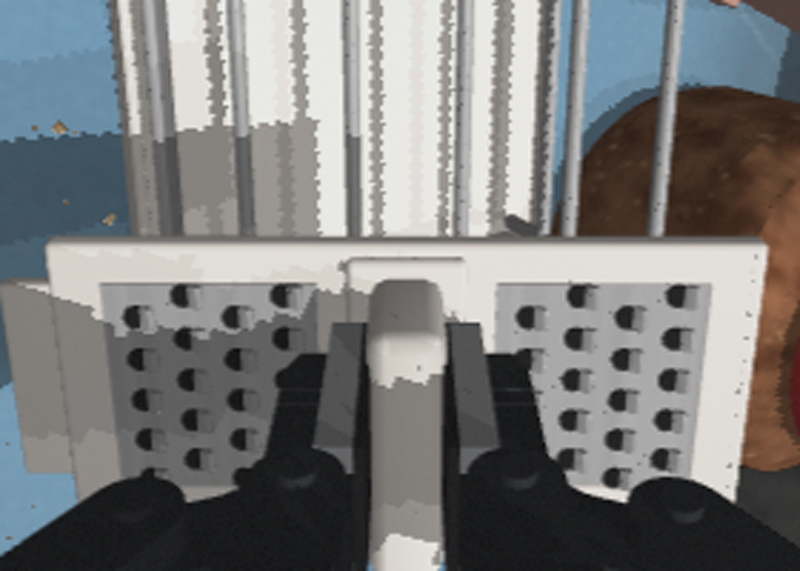

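```bash
python3 - <<'E'
from h import *
import pickle
c=pickle.load(open('h2.pkl','rb')); F=lambda x,y:(180+x/2.857,140+y/2.857)
for zt in (.0225,.0245,):
    a,b,t1,t2=[tooluv(c,F(*p),zt) for p in [(48,240),(768,240),(2,282),(27,470)]]
    print(zt,a.round(4),b.round(4),t1.round(4),t2.round(4),'offx edge',a[0]-.027,'tongue',(t1[0]+t2[0])/2)
off=(-.0055,0,.0265)
T=pose(); T[2,3]+=.07; 
print('up', (T[:3,:3].T@[0,0,.07]/.04).round(2))
a=ins(-.047,-.045,.03,.30,off); plan(T,a); print(a[:3,3])
E
```

```text
0.0225 [ 0.0227 -0.059 ] [0.0226 0.0595] [ 0.0151 -0.0676] [-0.0221 -0.0682] offx edge -0.004296308289985552 tongue -0.0035076780374110467
0.0245 [ 0.0219 -0.0598] [0.0218 0.0603] [ 0.0141 -0.0685] [-0.0236 -0.0691] offx edge -0.005148420382376954 tongue -0.0047160246248830195
up [ 0.    0.93 -1.48]
total [-7.46, -0.22, 4.26, 3.11, -3.37, 7.36] rows 9 each [-0.829, -0.025, 0.473, 0.345, -0.374, 0.818]
[ 0.5466054  -0.04769503  0.08570731]
```

Narrow insert held square, offset about 5 mm along the bar (plate corners (48,240),(768,240)). Carry it to the narrow compartment.

Call:
servo_tool:
  deltas:
    - [[0,0.46,-0.75,0,0,0,0],[0,0.46,-0.75,0,0,0,0],[0,0,0,0,0,0,0]]

```text
time: 18.68
position: [0.4633, 0.235, 0.2559]
tcp_rot: [2.572, 0.002, 1.982]
wrist_force: [2.2, -0.1, 0.6]
opening: 0.0104
gripper_force: 59.2
```

Call:
servo_tool:
  deltas:
    - [[-0.622,-0.018,0.355,0.259,-0.281,0.613,0],[-0.622,-0.018,0.355,0.259,-0.281,0.613,0],[-0.622,-0.018,0.355,0.259,-0.281,0.613,0],[-0.622,-0.018,0.355,0.259,-0.281,0.613,0],[-0.622,-0.018,0.355,0.259,-0.281,0.613,0],[-0.622,-0.018,0.355,0.259,-0.281,0.613,0],[-0.622,-0.018,0.355,0.259,-0.281,0.613,0],[-0.622,-0.018,0.355,0.259,-0.281,0.613,0],[-0.622,-0.018,0.355,0.259,-0.281,0.613,0],[-0.622,-0.018,0.355,0.259,-0.281,0.613,0],[-0.622,-0.018,0.355,0.259,-0.281,0.613,0],[-0.622,-0.018,0.355,0.259,-0.281,0.613,0]]

```text
time: 19.68
position: [0.556, -0.0463, 0.0849]
tcp_rot: [2.844, -0.001, 1.334]
wrist_force: [-0.6, -0.8, -0.5]
opening: 0.0103
gripper_force: 59.0
```

Call:
servo_tool:
  deltas:
    - [[0,0,0,0,0,0,0],[0,0,0,0,0,0,0],[0,0,0,0,0,0,0],[0,0,0,0,0,0,0]]

```text
time: 20.02
position: [0.5567, -0.0446, 0.0878]
tcp_rot: [2.84, -0.001, 1.338]
wrist_force: [0.2, 0.2, -0.4]
opening: 0.0107
gripper_force: 59.0
```

```bash
python3 - <<'E'
from h import *
off=(-.0047,0,.0265); T=pose(); print(tip(T,off)); plan(T,ins(-.047,-.0453,.01,.30,off))
E
```

```text
[-0.03784685 -0.03888162  0.03199357]
total [-0.16, -0.38, 0.46, 0.02, -0.02, 0.01] rows 1 each [-0.161, -0.38, 0.46, 0.022, -0.019, 0.013]
```

Call:
servo_tool:
  deltas:
    - [[-0.08,-0.19,0.23,0.02,-0.02,0.01,0],[-0.08,-0.19,0.23,0,0,0,0],[0,0,0,0,0,0,0],[0,0,0,0,0,0,0],[0,0,0,0,0,0,0]]

```text
time: 20.43
position: [0.5463, -0.0494, 0.066]
tcp_rot: [2.841, 0.0, 1.335]
wrist_force: [-0.6, -1.3, -0.5]
opening: 0.0108
gripper_force: 59.0
```

```bash
python3 - <<'E'
from h import *
off=(-.0047,0,.0265); T=pose(); print(tip(T,off)); plan(T,ins(-.047,-.0453,.0,.30,off))
E
```

```text
[-0.04685548 -0.04585176  0.01023567]
total [0.01, -0.08, 0.24, 0.01, 0.01, -0.01] rows 1 each [0.015, -0.079, 0.244, 0.009, 0.007, -0.01]
```

Call:
servo_tool:
  deltas:
    - [[0.015,-0.04,0.12,0,0,-0.01,0],[0,-0.025,0.08,0,0,0,0],[0,0,0,0,0,0,0],[0,0,0,0,0,0,0]]

```text
time: 20.77
position: [0.5464, -0.0488, 0.0575]
tcp_rot: [2.841, 0.001, 1.336]
wrist_force: [0.1, 0.7, 0.6]
opening: 0.0105
gripper_force: 59.0
```

Call:
servo_tool:
  deltas:
    - [[0,-0.01,0.03,0,0,0,0],[0,0,0,0,0,0,0],[0,0,0,0,0,0,0]]

```text
time: 21.02
position: [0.5465, -0.0489, 0.0565]
tcp_rot: [2.841, 0.001, 1.336]
wrist_force: [0.3, 0.6, -0.1]
opening: 0.01
gripper_force: 59.0
```

Call:
servo_tool:
  deltas:
    - [[0,-0.01,0.03,0,0,0,0],[0,0,0,0,0,0,0],[0,0,0,0,0,0,0]]

```text
time: 21.27
position: [0.5465, -0.0489, 0.0553]
tcp_rot: [2.841, 0.001, 1.336]
wrist_force: [0.7, 0.3, -0.8]
opening: 0.0103
gripper_force: 59.1
```

Call:
servo_tool:
  deltas:
    - [[0,-0.01,0.03,0,0,0,0],[0,0,0,0,0,0,0],[0,0,0,0,0,0,0]]

```text
time: 21.52
position: [0.5469, -0.049, 0.0545]
tcp_rot: [2.84, 0.001, 1.336]
wrist_force: [-0.6, -0.1, 4.8]
opening: 0.0107
gripper_force: 60.0
```

Call:
servo_tool:
  deltas:
    - [[0,-0.01,0.03,0,0,0,0],[0,0,0,0,0,0,0],[0,0,0,0,0,0,0]]

```text
time: 21.77
position: [0.5472, -0.0491, 0.0538]
tcp_rot: [2.84, 0.001, 1.336]
wrist_force: [-2.0, -0.3, 9.9]
opening: 0.0108
gripper_force: 61.1
```

```bash
python3 - <<'E'
from h import *
off=(-.0047,0,.0265); T=pose(); print(tip(T,off)); s=manip.observe(); print(s['wrist_force'],s['ft_torque'])
E
```

```text
[-0.04599165 -0.04544732 -0.00200644]
[-1.98173145 -0.26311081  9.88537786] [ 0.18311477  0.73437054 -0.02323002]
```

Call:
servo_tool:
  deltas:
    - [[0,0.002,-0.01,0,0,0,0],[0,-0.048,-0.015,0,0,0,0],[0,-0.048,-0.015,0,0,0,0],[0,-0.048,-0.015,0,0,0,0],[0,-0.048,-0.015,0,0,0,0],[0,-0.048,-0.015,0,0,0,0],[0,0,0,0,0,0,0]]

```text
time: 22.35
position: [0.5386, -0.0472, 0.055]
tcp_rot: [2.835, 0.001, 1.336]
wrist_force: [2.3, -0.6, 5.6]
opening: 0.0107
gripper_force: 59.8
```

Call:
servo_tool:
  deltas:
    - [[0,-0.048,-0.015,0,0,0,0],[0,-0.048,-0.015,0,0,0,0],[0,0,0,0,0,0,0]]

```text
time: 22.6
position: [0.5347, -0.0463, 0.0549]
tcp_rot: [2.835, 0.001, 1.336]
wrist_force: [2.6, -0.9, 5.8]
opening: 0.0105
gripper_force: 59.8
```

Call:
servo_tool:
  deltas:
    - [[0,-0.048,-0.015,0,0,0,0],[0,0,0,0,0,0,0]]

```text
time: 22.77
position: [0.5328, -0.0459, 0.055]
tcp_rot: [2.835, 0.001, 1.336]
wrist_force: [2.2, -1.1, 5.9]
opening: 0.0103
gripper_force: 59.8
```

Call:
servo_tool:
  deltas:
    - [[0,-0.038,-0.012,0,0,0,0],[0,0,0,0,0,0,0]]

```text
time: 22.93
position: [0.5313, -0.0455, 0.055]
tcp_rot: [2.835, 0.001, 1.336]
wrist_force: [3.5, -1.3, 6.3]
opening: 0.0105
gripper_force: 59.8
```

Call:
servo_tool:
  deltas:
    - [[0,-0.038,-0.012,0,0,0,0],[0,0,0,0,0,0,0]]

```text
time: 23.1
position: [0.5298, -0.0451, 0.055]
tcp_rot: [2.835, 0.001, 1.336]
wrist_force: [2.4, -1.3, 5.3]
opening: 0.0106
gripper_force: 59.8
```

Call:
servo_tool:
  deltas:
    - [[0,-0.03,-0.01,0,0,0,0],[0,0,0,0,0,0,0]]

```text
time: 23.27
position: [0.5285, -0.0449, 0.055]
tcp_rot: [2.835, 0.001, 1.336]
wrist_force: [3.4, -0.6, 6.0]
opening: 0.0104
gripper_force: 59.8
```

```bash
python3 - <<'E'
from h import *
off=(-.0047,0,.0265); T=pose(); print(tip(T,off)); s=manip.observe(); print(s['wrist_force'],s['ft_torque'])
E
```

```text
[-0.06496139 -0.045673   -0.00109338]
[ 3.37209061 -0.64788928  6.00455435] [-0.11412012 -0.37009812  0.0136171 ]
```

Call:
servo_tool:
  deltas:
    - [[0,-0.03,-0.01,0,0,0,0],[0,0,0,0,0,0,0]]

```text
time: 23.43
position: [0.5273, -0.0446, 0.055]
tcp_rot: [2.835, 0.001, 1.336]
wrist_force: [2.9, -0.7, 5.7]
opening: 0.0106
gripper_force: 59.8
```

Call:
servo_tool:
  deltas:
    - [[0,-0.03,-0.01,0,0,0,0],[0,0,0,0,0,0,0]]

```text
time: 23.6
position: [0.5267, -0.0444, 0.0554]
tcp_rot: [2.833, 0.001, 1.336]
wrist_force: [5.5, -1.5, 3.9]
opening: 0.0108
gripper_force: 59.5
```

Call:
servo_tool:
  deltas:
    - [[0,0.025,0.06,0.44,0,0,0],[0,0.025,0.06,0.44,0,0,0],[0,0.025,0.06,0.44,0,0,0],[0,0,0,0,0,0,0]]

```text
time: 23.93
position: [0.531, -0.0455, 0.0484]
tcp_rot: [2.942, 0.001, 1.336]
wrist_force: [5.3, -0.1, 6.5]
opening: 0.0108
gripper_force: 60.2
```

Call:
servo_tool:
  deltas:
    - [[0,0.025,0.06,0.44,0,0,0],[0,0.025,0.06,0.44,0,0,0],[0,0.025,0.06,0.44,0,0,0],[0,0,0,0,0,0,0]]

```text
time: 24.27
position: [0.5342, -0.0463, 0.0415]
tcp_rot: [3.05, 0.001, 1.336]
wrist_force: [1.9, -1.7, 8.4]
opening: 0.0106
gripper_force: 60.6
```

Call:
servo_tool:
  deltas:
    - [[0,0.02,0.05,0.35,0,0,0],[0,0.02,0.05,0.35,0,0,0],[0,0,0,0,0,0,0]]

```text
time: 24.52
position: [0.5378, -0.047, 0.0403]
tcp_rot: [3.102, 0.001, 1.336]
wrist_force: [-5.2, 0.9, 25.4]
opening: 0.0107
gripper_force: 63.9
```

Call:
servo_tool:
  deltas:
    - [[0,0.013,0.03,0.22,0,0,0],[0,0.013,0.03,0.22,0,0,0],[0,0,0,0,0,0,0]]

```text
time: 24.77
position: [0.5365, -0.0465, 0.0358]
tcp_rot: [3.142, 0.001, 1.336]
wrist_force: [-0.4, 0.5, 12.7]
opening: 0.0105
gripper_force: 62.7
```

Call:
servo_tool:
  deltas:
    - [[0,0,0.03,0.1,0,0,0],[0,0,0,0,0,0,0],[0,0,0,0,0,0,0]]

```text
time: 25.02
position: [0.5366, -0.0466, 0.0358]
tcp_rot: [-3.134, 0.001, 1.336]
wrist_force: [-5.1, 1.1, 22.4]
opening: 0.0106
gripper_force: 64.1
```

Call:
servo_tool:
  deltas:
    - [[0,0,0.03,0.1,0,0,0],[0,0,0,0,0,0,0],[0,0,-0.05,-0.2,0,0,0],[0,0,-0.01,0,0,0,0],[0,0,0,0,0,0,0]]

```text
time: 25.43
position: [0.5365, -0.0465, 0.0359]
tcp_rot: [3.14, 0.001, 1.336]
wrist_force: [1.4, -0.1, 11.0]
opening: 0.0108
gripper_force: 62.6
```

Call:
servo_tool:
  deltas:
    - [[0,0,0,0,0,0,0.4],[0,0,0,0,0,0,0.4],[0,0,0,0,0,0,0.4],[0,0,0,0,0,0,0.4],[0,0,-0.5,0,0,0,0.4],[0,0,-0.9,0,0,0,0.4],[0,0,-0.9,0,0,0,0.4],[-0.5,0.1,-0.8,0,0,0,0.4],[-0.5,0,0,0,0,0,0.4],[0,0,0,0,0,0,0.4],[0,0,0,0,0,0,0.4]]

```text
time: 26.35
position: [0.5297, -0.0863, 0.1577]
tcp_rot: [-3.139, 0.0, 1.334]
wrist_force: [0.3, -0.8, -0.7]
opening: 0.0338
gripper_force: 0.0
```

```bash
python3 - <<'E'
from h import *
c=cam('wrist'); 
P=[proj(c,tray(x,y,.015)) for x in(-.1,.1) for y in(-.085,.085)]; print(np.round(P))
cv2.imwrite('pics/p2.png',c['img'][...,::-1])
E
```

```text
[[198. 197.]
 [167. -44.]
 [439. 197.]
 [467. -45.]]
```

View pics/p2.png

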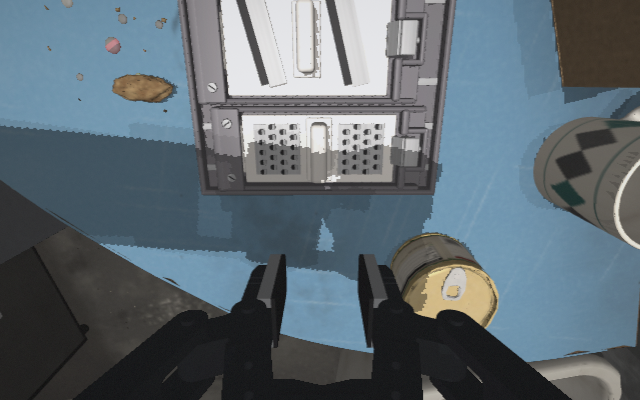

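Both plates lie square under their lips, with the catch noses over their ends at (390,38) and (394,148). Nothing touches the robot, so I'm handing in.

```bash
python3 -c "
from workcell import workorder
print(workorder.finish_job())"
```

```text
the job is handed in; nothing more can be done
None
```

Both inserts are in their own compartments, lying flat with tongues under the lips and catches over their ends in the last picture; the job was handed in at about 26 s, with no verdict returned.

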